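Clear the charging pad and charge the earbuds

ROBOT

A 6-joint arm with a two-finger parallel gripper is mounted at the origin on the work surface. World frame = base frame: x ahead of the robot, y to its left, z up, the work surface at z = 0. Lengths are in mm, angles in degrees, forces in N, time in s.
With the tool pointing down it reaches from about 300 to 850 mm from the base axis. Payload 4.2 kg.
Tool frame: the origin (TCP) lies on the front face of the gripper's body, between the roots of the fingers; the fingertips stand 78 mm ahead of it and the grasp point (between the pads) lies 60 mm ahead of it; x points along the fingers, y is the direction in which the jaws open and shut, and the axes are right-handed (so a half turn about x gives the same grasp; the last joint's range is limited). The gripper opens to 91 mm and grips with 3 to 60 N. Pads are 32 mm wide; open, the fingers measure 118 mm over their backs; the gripper's body (76 mm by 178 mm) begins 60 mm behind the grasp point.
Start: joints at [72.307, 18.312, 89.639, -0, 72.044, -1.146], TCP at [163.761, 551.196, 292.276] pointing down, gripper open.
Joint ranges: [-177.97, 177.97], [-48.28, 115.42], [12.27, 149.76], [-77.06, 257.06], [2.81, 150.46], [-146.56, 146.56]. Speed limits (degrees/s): [147.25, 147.25, 180, 180, 180, 180].

INTERFACE

Orientations are given as [roll, pitch, yaw] about the fixed x, y, z axes, in that order (R = Rz(yaw) Ry(pitch) Rx(roll)).
In Python, from workcell import status, viewer, env gives the robot as it stands. The module is installed in compiled form; this text tells all that it offers.
- The arm moves only by the tool move_arm, never from a script. Its argument "moves" is a list of rows, each a list of 3 entries, a list of its own where there are three numbers: the shift along the tool's x, y, z in cm, then the turn about the tool's x in rad, then the gripper's target within -1 to 1 (fully open at 1, half-way at 0, shut at -1). A call has 1 to 20 rows; each row is the pose to reach, as a shift and turn from the pose commanded when the call began, along the tool's axes at that moment; what a row does not reach only later rows make up. A row lasts 1/8 s, in which the tool goes at most 62.5 mm and 10.7 degrees, less where a joint would pass 70% of its speed; a pose out of reach is approached as far as the arm can. A call with a gripper value outside its range is refused whole. The fingers move at their own pace and stop on an object; "force" is the grip in N (left out, the last holds). Time passes only in rows, so rows that repeat a pose let the fingers close. It gives the time, the measured TCP pose, the force and the opening at its end, in the units of the state.
- status.state(): the state, without advancing time (a new reading comes with each control period).
- viewer.grab_frame(name): name is "scene" or "top"; returns the picture (480x640x3 uint8, red, green, blue); there is no depth.
- viewer.get_calibration(name): a dict with "camera_matrix" (3x3 intrinsics, pixels), "D" ([k1, k2, p1, p2, k3] as OpenCV has them; the pictures are not rectified), "eye" and "rotation" of the camera in the world. Camera axes: x right, y down, z forward; pixel columns grow to the right and rows downward; lengths in mm; the calibration is good to about 2 mm. A picture is of the moment at which its call begins. get_calibration takes no time and is no camera call.
- env.job_done(): hands the job in, once; it reports no verdict.
The state is a dict: "time_s": time; "qpos": joint angles; "qvel": joint speeds; "effort": joint torques, N m; "ee_pos": TCP position; "ee_rot": TCP orientation; "force": force on the tool from outside, world axes, zero at the start; "torque": the same for the moment, N m; "gripper_width": finger opening in mm.
Only numpy, scipy, OpenCV 4.12 (cv2) and the standard library are available. Lean on these libraries where they do the work, as an engineer would, in place of code of your own. Each camera call takes 0.05 s, during which the arm holds its last target.

TASK

Someone has left the little potted cactus standing on the charging pad. Set the cactus upright in the middle of the round cork coaster, then lay the white earbuds case flat, right side up, on the centre of the charging pad. Set both down rather than dropping them, and never tip the cactus over.

Things in the scene. Friction and masses are not known exactly. Their poses are not given: they have to be found in the camera images.
- plant: Small potted cactus, loose, 0.22 kg: a straight white ceramic pot, 56 mm in diameter and 50 mm high, with a thin terracotta-coloured band near its foot, and a round green ribbed cactus (44 mm wide, narrower than the pot) whose pink flower tops out 78 mm above the pot's underside. Origin at the centre of the pot's underside, z up. At the start it stands on the charging pad, not exactly at its middle.
- case: White earbuds charging case, loose, about 0.06 kg, rigid and shut: a rounded box 62 mm (its x) by 46 mm (its y) by 26 mm high, grey seam line around it. Origin at the centre of its underside, z up. At the start it lies flat on the desk, at any yaw within about 45 degrees either way. A dark blue case of the same shape on the desk is not wanted.
- pad: Wireless charging pad, fixed to the desk: a dark round disc 110 mm in diameter and 10 mm high with an aluminium edge; its flat top carries a white ring 60 mm across and a small white cross marking the centre. Origin at the centre of its underside, on the desk; z up.
- coaster: Cork coaster, fixed to the desk: a flat round brown cork disc 104 mm in diameter and 5 mm thick. Origin at the centre of its underside, on the desk; z up. A dark square slate coaster on the desk is not wanted.
Mind the look-alikes: they are no part of the job. Several things look just like the pad: the one meant starts farthest to the robot's left.

How it is judged (in metres and radians):
On the way, in this order (a step that is already met when the one before it is completed fails the run):
1. the cactus stands on the cork coaster, let go (horizontal distance between plant and coaster below 0.02 m and contact force between plant and coaster above 0.2 N and angle between plant's own z axis and vertical below 0.175 rad and contact force between plant and the fingers below 0.05 N and linear speed of plant below 0.03 m/s), for 0.2 s.
2. the white case lies on the charging pad, let go (horizontal distance between case and pad below 0.018 m and contact force between case and pad above 0.1 N and z of case in the frame of pad below 0.014 m and angle between case's own z axis and vertical below 0.175 rad and contact force between case and the fingers below 0.05 N and linear speed of case below 0.03 m/s), for 0.2 s.
At the end, for the whole second after the job is handed in: The cactus stands upright (within 10 degrees) on the cork coaster, its axis within 20 mm of the coaster's centre, and the white case lies flat (within 10 degrees) right side up on the pad's top, its centre within 18 mm of the pad's centre; both are let go and at rest (all of step 1 and all of step 2); the robot touches nothing.
It fails at once if the cactus is tipped by more than 40 degrees (angle between plant's own z axis and vertical above 0.7 rad).
It fails at once if the cactus falls freely (25 mm or more) (contact force between plant and anything else below 0.02 N and linear speed of plant above 0.7 m/s).
It fails at once if the white case falls freely (25 mm or more) (contact force between case and anything else below 0.02 N and linear speed of case above 0.7 m/s).
It also fails if it takes over 64 s, if anything falls off the work surface, if the arm or the gripper's body presses on something with over 40 N, if the wrist force passes 120 N, or if a joint passes its speed limit or range.

## Working session

There is one attempt and no reset: what is moved stays moved. The work goes in short steps, Python scripts to look and compute and a tool call to move; the robot and the scene stay as the last step left them, time stands still between calls to the robot, and variables do not carry over. Pictures are saved under pics/ and viewed, and the job is handed in when it is done.

Besides the shell and the picture viewer there is one more tool, called in YAML: its name, and indented under it one key for each argument. move_arm: Moves the arm, as the interface text tells. Its arguments: {"type":"object","properties":{"moves":{"type":"array","items":{"type":"array"}},"force":{"type":"number"}},"required":["moves"]}

```bash
mkdir -p pics; ls
python3 - <<'E'
from workcell import status, viewer, env
import cv2
s=status.state();print(s)
for n in("scene","top"):
    im=viewer.grab_frame(n);cv2.imwrite(f"pics/{n}0.png",im[:,:,::-1]);print(n,viewer.get_calibration(n))
E
```

```text
pics
{'time_s': 0.0, 'qpos': array([ 7.23068219e+01,  1.83508473e+01,  8.97085184e+01, -6.62430502e-04,
        7.20448833e+01, -1.14507548e+00]), 'qvel': array([-0.04637694,  0.0168075 , -0.02780719,  0.02483972,  0.11493513,
        0.00639405]), 'effort': array([-2.05276454e-03, -4.12457263e+01, -2.31967860e+01,  7.24634947e-02,
        4.57800063e-02, -1.53965684e-04]), 'ee_pos': array([163.64722778, 550.81503838, 291.41381748]), 'ee_rot': array([ -90.79894004,   89.89574914, -107.34683785]), 'force': array([-0.28169055,  0.26914818, -0.55075435]), 'torque': array([ 0.02973715, -0.02698161, -0.03354052]), 'gripper_width': 90.69818933526425}
scene {'camera_matrix': array([[498.30490727,   0.        , 317.6927926 ],
       [  0.        , 498.30490727, 234.21190364],
       [  0.        ,   0.        ,   1.        ]]), 'D': array([-0.0834593,  0.       ,  0.       ,  0.       ,  0.       ]), 'eye': array([875.03588029, 300.78682787, 886.53609468]), 'rotation': array([-147.49164404,   -0.72501092,  127.46185976])}
top {'camera_matrix': array([[623.56205159,   0.        , 330.79414943],
       [  0.        , 623.56205159, 238.16287728],
       [  0.        ,   0.        ,   1.        ]]), 'D': array([-0.00707243,  0.        ,  0.        ,  0.        ,  0.        ]), 'eye': array([ 368.28792277,  -10.05975864, 1061.90193683]), 'rotation': array([-1.73771694e+02,  1.65480198e-01, -8.98578620e+01])}
```

View pics/scene0.png

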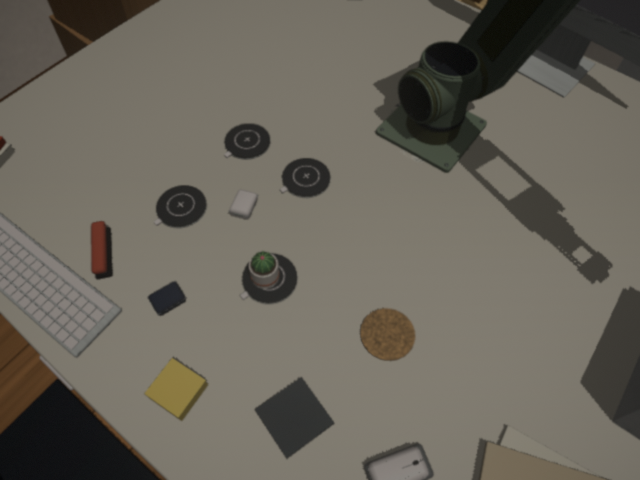

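View pics/top0.png

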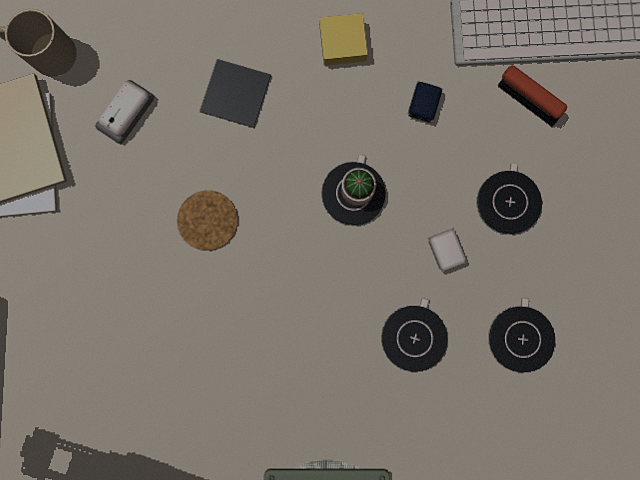

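The top view shows robot-left as image-left. The pad farthest left is the one under the cactus, at top (354,193). The cork coaster is at (208,220) and the white case at (448,251). The dark blue case, slate coaster and white mouse are decoys.

```bash
cat > h.py <<'E'
import numpy as np,cv2
from scipy.spatial.transform import Rotation as R
from workcell import status,viewer
def cal(n):
    c=viewer.get_calibration(n);return c["camera_matrix"],c["D"],c["eye"],R.from_euler("xyz",c["rotation"],degrees=True).as_matrix()
def ray(n,uv):
    K,D,e,M=cal(n)
    p=cv2.undistortPoints(np.float64(uv).reshape(-1,1,2),K,D).reshape(-1,2)
    return e,np.c_[p,np.ones(len(p))]@M.T
def plane(n,uv,z):
    e,d=ray(n,uv);return e+d*((z-e[2])/d[:,2])[:,None]
def tri(a,b):
    (e1,d1),(e2,d2)=ray("scene",[a]),ray("top",[b]);d1=d1[0];d2=d2[0]
    t=np.linalg.lstsq(np.c_[d1,-d2],e2-e1,rcond=None)[0]
    p,q=e1+t[0]*d1,e2+t[1]*d2
    return (p+q)/2,np.linalg.norm(p-q)
def proj(n,P):
    K,D,e,M=cal(n)
    return cv2.projectPoints(np.float64(P).reshape(-1,1,3),cv2.Rodrigues(M.T)[0],-M.T@e,K,D)[0].reshape(-1,2)
def big(mask,box):
    x0,y0,x1,y1=box;m=np.zeros(mask.shape,np.uint8);m[y0:y1,x0:x1]=mask[y0:y1,x0:x1]
    cs,_=cv2.findContours(m.astype(np.uint8),cv2.RETR_EXTERNAL,cv2.CHAIN_APPROX_NONE)
    return max(cs,key=cv2.contourArea)[:,0,:].astype(float)
E
python3 - <<'E'
from h import *
np.set_printoptions(precision=1,suppress=True)
for n,bx in(("top",dict(pad=(312,150,395,232),co=(165,180,250,260),case=(420,220,478,282),pl=(325,155,390,220))),("scene",dict(pad=(230,243,306,312),co=(350,295,425,370),case=(222,182,265,225),pl=(240,240,290,300)))):
    im=cv2.imread(f"pics/{n}0.png");hsv=cv2.cvtColor(im,cv2.COLOR_BGR2HSV);H,S,V=cv2.split(hsv)
    c=big((S>90)&(H>5)&(H<28),bx["co"]);w=plane(n,c,5)
    (x,y),r=cv2.minEnclosingCircle(np.float32(w[:,:2]));f=cv2.fitEllipse(np.float32(w[:,:2]));print(n,"coaster",x,y,r,f)
    c=big((V<70),bx["pad"]);c=cv2.convexHull(np.float32(c))[:,0];w=plane(n,c,10)
    (x,y),r=cv2.minEnclosingCircle(np.float32(w[:,:2]));f=cv2.fitEllipse(np.float32(w[:,:2]));print(n,"pad",x,y,r,f)
    g=big((H>40)&(H<85)&(S>70),bx["pl"]);print("green",cv2.minEnclosingCircle(np.float32(g)),plane(n,[g.mean(0)],75))
    p=((H>150)|(H<8))&(S>70)&(V>100); x0,y0,x1,y1=bx["pl"];ys,xs=np.nonzero(p[y0:y1,x0:x1]);print("pink",np.c_[xs+x0,ys+y0].tolist()[:30])
    c=big((V>150)&(S<40),bx["case"]);w=plane(n,c,26);f=cv2.minAreaRect(np.float32(w[:,:2]));print("case",len(c),f,cv2.minAreaRect(np.float32(plane(n,c,20)[:,:2])))
    x0,y0,x1,y1=bx["pl"];a=cv2.resize(im[y0-10:y1+10,x0-10:x1+10],None,fx=5,fy=5,interpolation=0)
    x0,y0,x1,y1=bx["case"];b=cv2.resize(im[y0:y1,x0:x1],None,fx=5,fy=5,interpolation=0)
    h=max(a.shape[0],b.shape[0]);pad=lambda q:cv2.copyMakeBorder(q,0,h-q.shape[0],0,0,0)
    cv2.imwrite(f"pics/z_{n}.png",np.hstack([pad(a),pad(b)]))
E
```

```text
top coaster 514.8161010742188 205.0835418701172 51.828338623046875 ((514.7574462890625, 205.15232849121094), (101.05548095703125, 101.84666442871094), 154.56320190429688)
top pad 565.146484375 -47.43415832519531 60.115020751953125 ((562.2128295898438, -47.31516647338867), (110.81603240966797, 116.65708923339844), 76.34320068359375)
green ((358.5, 183.5), 13.946425437927246) [[564.8 -51.8  75. ]]
pink [[359, 179], [357, 180], [358, 180], [359, 180], [360, 180], [357, 181], [358, 181], [359, 181], [360, 181], [357, 182], [358, 182], [359, 182], [360, 182], [359, 183]]
case 103 ((462.9940185546875, -200.70742797851562), (50.173702239990234, 33.660789489746094), 19.559778213500977) ((463.5425720214844, -201.81170654296875), (50.46428680419922, 33.855751037597656), 19.559795379638672)
scene coaster 517.0802612304688 204.6961669921875 50.79111099243164 ((517.083251953125, 204.6759796142578), (99.44741821289062, 99.68814086914062), 138.62916564941406)
scene pad 564.2013549804688 -44.403411865234375 54.845672607421875 ((563.8401489257812, -44.35731887817383), (107.25337982177734, 109.82526397705078), 153.81175231933594)
green ((262.7127685546875, 262.39361572265625), 10.832632064819336) [[570.1 -49.   75. ]]
pink [[261, 256], [262, 256], [261, 257], [262, 257], [263, 257], [261, 258], [262, 258], [263, 258]]Traceback (most recent call last):
  File "<stdin>", line 11, in <module>
  File "h.py", line 23, in big
    return max(cs,key=cv2.contourArea)[:,0,:].astype(float)
           ~~~^^^^^^^^^^^^^^^^^^^^^^^^
ValueError: max() iterable argument is empty
```

View pics/z_top.png

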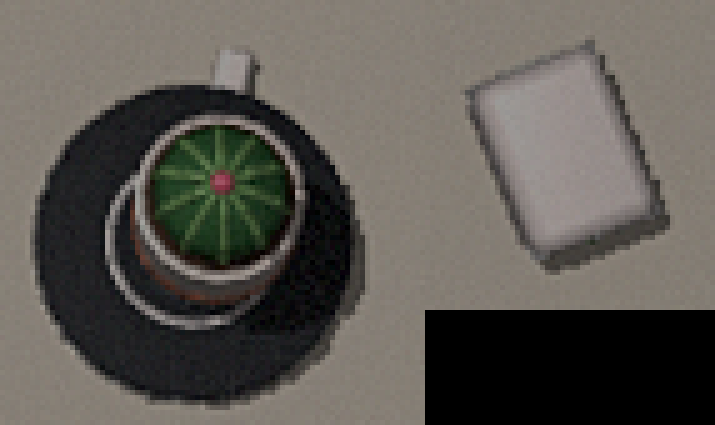

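Run:
```python
from h import *
np.set_printoptions(precision=1,suppress=True)
print("flower",tri((262,257.2),(358.7,181.2)))
print("rim z60",plane("top",[(358.7-.5,184.6-.5)],60))
im=cv2.imread("pics/scene0.png");hsv=cv2.cvtColor(im,cv2.COLOR_BGR2HSV);H,S,V=cv2.split(hsv)
print(V[195:215:4,230:260:2]);print(S[195:215:4,230:260:2])
imt=cv2.imread("pics/top0.png");St=cv2.cvtColor(imt,cv2.COLOR_BGR2HSV)[:,:,1]
print(St[230:275:5,430:470:2])
def crop(im,b):
    x0,y0,x1,y1=b;return cv2.resize(im[y0:y1,x0:x1],None,fx=6,fy=6,interpolation=0)
a=crop(im,(235,235,305,310));b=crop(im,(222,180,267,225))
b=cv2.copyMakeBorder(b,0,a.shape[0]-b.shape[0],0,0,0);cv2.imwrite("pics/z_scene.png",np.hstack([a,b]))
# pad ring in top & scene
```

```text
flower (array([566.6, -51.8,  85.2]), np.float64(1.4995941307568221))
rim z60 [[566.5 -51.4  60. ]]
[[124 123 121 115 131 134 135 136 135 137 137 137 133 110 109]
 [123 122 119 132 135 136 137 137 138 138 138 134 117  87 115]
 [122 118 132 136 138 137 138 138 139 139 135 119  82 100 123]
 [116 132 136 138 138 138 139 140 139 137 122  91 100 123 124]
 [ 88 101 110 117 122 127 131 135 135 124  95  98 123 125 125]]
[[33 33 32 22 19 21 21 21 19 22 20 20 21 21 28]
 [33 33 26 19 21 21 20 20 22 20 20 21 22 26 35]
 [31 26 21 21 22 19 20 20 20 20 21 21 22 33 33]
 [26 23 21 22 20 20 20 20 20 20 21 22 31 33 33]
 [17 20 21 22 21 22 21 21 21 21 19 29 33 33 35]]
[[31 29 33 33 29 36 35 25 26 31 20 21 30 33 31 32 29 33 32 32]
 [35 33 17 17 18 18 22 17 20 19 18 17 16 25 33 34 30 29 27 31]
 [19 19  5  8 12 15 15 15 17 25 17 20 17 16 24 29 33 31 27 31]
 [34 22 21 10  8 12 12 18 18 22 20 19 17 19 24 25 32 31 31 31]
 [35 16 21 23 13 13 15 20 18 17 19 19 24 16 19 18 11 29 31 31]
 [30 30 23 18 21 13 15 17 18 19 22 19 17 19 21 19 22 20 32 31]
 [30 36 32 29 20 21 13 17 17 17 15 20 20 20 21 18 21 18  8 35]
 [34 30 29 28 14 28 19 18 15 22 16 20 23 17 22 19 27 29 20 31]
 [29 27 29 35 29 23  9 16 22 39 38 24 20 31 31 30 34 35 27 31]]
```

View pics/z_scene.png

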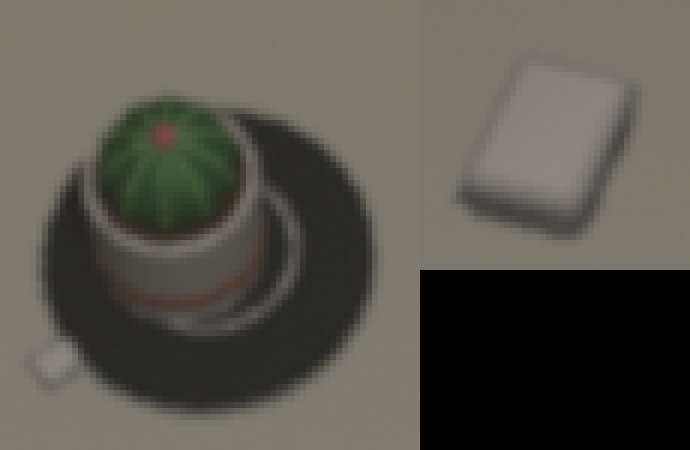

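Run:
```python
from h import *
np.set_printoptions(precision=1,suppress=True)
for n,bx in(("top",(420,220,478,282)),("scene",(222,182,265,225))):
    im=cv2.GaussianBlur(cv2.imread(f"pics/{n}0.png"),(3,3),0);S=cv2.cvtColor(im,cv2.COLOR_BGR2HSV)[:,:,1]
    m=cv2.morphologyEx((S<26).astype(np.uint8),cv2.MORPH_OPEN,np.ones((3,3),np.uint8))
    c=big(m,bx);e=cal(n)[2]
    for z in(24,):
        f=cv2.minAreaRect(np.float32(plane(n,c,z)[:,:2]));print(n,z,f)
    for yaw in(18,20,22,24):
        u=np.array([np.cos(np.radians(yaw)),np.sin(np.radians(yaw))]);v=np.array([-u[1],u[0]])
        out=[]
        for ax in(u,v):
            hi=plane(n,c,21)[:,:2]@ax;lo=plane(n,c,4)[:,:2]@ax
            far_pos=(np.array([463,-201])-e[:2])@ax>0
            a,b=(lo.min(),hi.max()) if far_pos else (hi.min(),lo.max())
            out.append((a,b))
        ctr=u*np.mean(out[0])+v*np.mean(out[1])
        print(n,yaw,ctr,"sizes",[b-a for a,b in out])
```

```text
top 24 ((462.5106506347656, -200.8553466796875), (64.86040496826172, 47.8204345703125), 21.444690704345703)
top 18 [ 463.3 -202.5] sizes [np.float64(64.60292046576251), np.float64(47.259913516468714)]
top 20 [ 463.3 -202.7] sizes [np.float64(64.93783068048845), np.float64(45.83162011300408)]
top 22 [ 463.2 -202.9] sizes [np.float64(65.44385379417548), np.float64(45.076025328504215)]
top 24 [ 462.9 -203. ] sizes [np.float64(66.15559747624724), np.float64(46.819618569047805)]
scene 24 ((467.34759521484375, -197.83912658691406), (67.4757080078125, 46.649314880371094), 23.181180953979492)
scene 18 [ 462.2 -203.9] sizes [np.float64(57.876949422164785), np.float64(42.523966462497356)]
scene 20 [ 462.2 -204. ] sizes [np.float64(57.42507217801159), np.float64(41.63742720919447)]
scene 22 [ 462.2 -204.2] sizes [np.float64(57.16997207101548), np.float64(41.24561995402388)]
scene 24 [ 462.1 -204.1] sizes [np.float64(57.071613126380726), np.float64(41.95428407459764)]
```

```bash
cat >> h.py <<'E'
def go(x,y,z,jaw=None):
    """shift in tool cm and turn for TCP target; jaw = world yaw (deg) of jaw axis"""
    s=status.state();M=R.from_euler("xyz",s["ee_rot"],degrees=True).as_matrix()
    d=M.T@(np.array([x,y,z])-s["ee_pos"])/10
    t=0
    cur=np.degrees(np.arctan2(M[1,1],M[0,1]))
    if jaw is not None:
        a=(jaw-cur+90)%180-90   # world turn about +z; tool x down -> negative
        t=-np.radians(a)
    print("pos",s["ee_pos"].round(1),"jaw %.1f"%cur,"tilt",M[:,0].round(3),"w %.1f"%s["gripper_width"],"t",round(s["time_s"],2),"F",s["force"].round(2))
    print("shift cm",d.round(2),"turn %.3f"%t)
E
python3 - <<'E'
from h import *
go(566.5,-51.6,200,0);go(566.5,-51.6,200,90);go(566.5,-51.6,102)
E
```

```text
pos [163.7 550.9 291.5] jaw 73.5 tilt [-0.    -0.001 -1.   ] w 91.0 t 0.1 F [ 0.39 -0.29  0.47]
shift cm [  9.22 -46.26  55.77] turn 1.282
pos [163.7 550.9 291.5] jaw 73.5 tilt [-0.    -0.001 -1.   ] w 91.0 t 0.1 F [ 0.39 -0.29  0.47]
shift cm [  9.22 -46.26  55.77] turn -0.289
pos [163.7 550.9 291.5] jaw 73.5 tilt [-0.    -0.001 -1.   ] w 91.0 t 0.1 F [ 0.39 -0.29  0.47]
shift cm [ 19.02 -46.25  55.77] turn 0.000
```

move_arm:
  moves:
    - [[0,-46.3,55.8],1.28,1]
    - [[0,-46.3,55.8],1.28,1]
    - [[0,-46.3,55.8],1.28,1]
    - [[0,-46.3,55.8],1.28,1]
    - [[0,-46.3,55.8],1.28,1]
    - [[0,-46.3,55.8],1.28,1]
    - [[0,-46.3,55.8],1.28,1]
    - [[0,-46.3,55.8],1.28,1]
    - [[0,-46.3,55.8],1.28,1]
    - [[0,-46.3,55.8],1.28,1]
    - [[0,-46.3,55.8],1.28,1]
    - [[0,-46.3,55.8],1.28,1]
    - [[0,-46.3,55.8],1.28,1]
    - [[5,-46.3,55.8],1.28,1]
    - [[9,-46.3,55.8],1.28,1]
    - [[9,-46.3,55.8],1.28,1]
    - [[9,-46.3,55.8],1.28,1]
  force: 12

```text
time_s: 2.22
ee_pos: [567.4, -51.0, 203.8]
ee_rot: [90.1, 89.9, 0.3]
force: [-0.3, 0.7, 0.1]
gripper_width: 91.5
```

Run:
```python
from h import *
go(566.5,-51.6,102,0)
im=viewer.grab_frame("scene");cv2.imwrite("pics/s1.png",im[:,:,::-1])
```

```text
pos [567.4 -51.  203.8] jaw 0.2 tilt [ 0.002  0.    -1.   ] w 91.5 t 2.23 F [-0.34  0.71  0.12]
shift cm [10.18 -0.11  0.06] turn 0.003
```

View pics/s1.png

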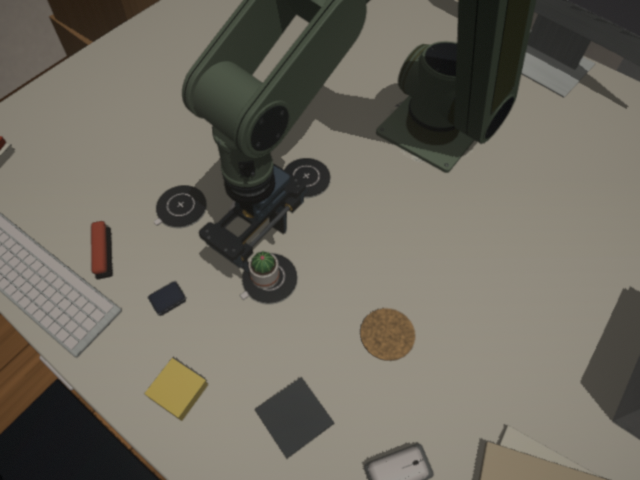

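The open gripper hangs over the cactus, which is at (264,268), with nothing in the way. Descending.

move_arm:
  moves:
    - [[3,-0.1,0],0,1]
    - [[6,-0.1,0],0,1]
    - [[8,-0.1,0],0,1]
    - [[9.2,-0.1,0],0,1]
    - [[10,-0.1,0],0,1]
    - [[10,-0.1,0],0,1]
    - [[10,-0.1,0],0,1]

```text
time_s: 3.15
ee_pos: [566.3, -51.6, 103.0]
ee_rot: [87.5, 89.9, -2.3]
force: [-1.0, -0.2, 0.2]
gripper_width: 91.2
```

Run:
```python
from h import *
go(566.5,-51.6,102,0)
im=viewer.grab_frame("scene");cv2.imwrite("pics/s2.png",cv2.resize(im[150:350,150:400,::-1],None,fx=3,fy=3))
```

```text
pos [566.3 -51.6 103. ] jaw 0.1 tilt [ 0.002 -0.    -1.   ] w 91.2 t 3.15 F [-1.01 -0.19  0.16]
shift cm [0.1  0.02 0.  ] turn 0.002
```

View pics/s2.png

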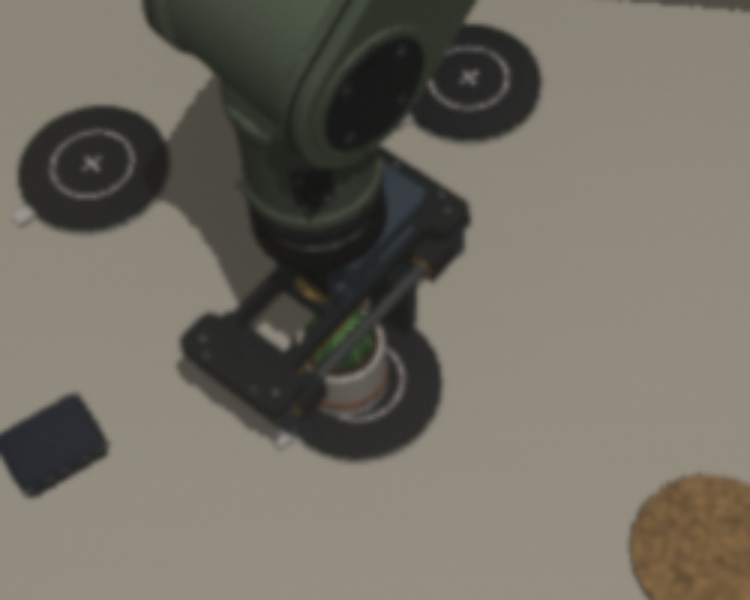

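move_arm:
  moves:
    - [[0,0,0],0,0.5]
    - [[0,0,0],0,0.3]
    - [[0,0,0],0,0.1]
    - [[0,0,0],0,-0.2]
    - [[0,0,0],0,-1]
    - [[0,0,0],0,-1]
    - [[0,0,0],0,-1]
    - [[0,0,0],0,-1]
  force: 15

```text
time_s: 4.2
ee_pos: [565.8, -51.5, 102.3]
ee_rot: [124.7, 90.0, 34.9]
force: [0.8, 0.2, -0.0]
gripper_width: 55.9
```

move_arm:
  moves:
    - [[-0.7,0,0],0,-1]
    - [[-1.5,0,0],0,-1]
    - [[-3,0,0],0,-1]
    - [[-5,0,0],0,-1]
    - [[-7,0,0],0,-1]
    - [[-7,0,0],0,-1]

```text
time_s: 4.95
ee_pos: [566.9, -51.7, 174.6]
ee_rot: [84.6, 89.7, -5.3]
force: [0.9, -0.5, -1.9]
gripper_width: 56.1
```

Run:
```python
from h import *
np.set_printoptions(precision=1,suppress=True)
go(516,205,170,0)
for n in("scene","top"):
    im=viewer.grab_frame(n);cv2.imwrite(f"pics/{n}3.png",im[:,:,::-1])
```

```text
pos [566.9 -51.7 174.6] jaw 0.1 tilt [ 0. -0. -1.] w 56.1 t 4.95 F [ 0.9 -0.5 -1.9]
shift cm [  0.4  -5.  -25.7] turn 0.002
```

View pics/scene3.png

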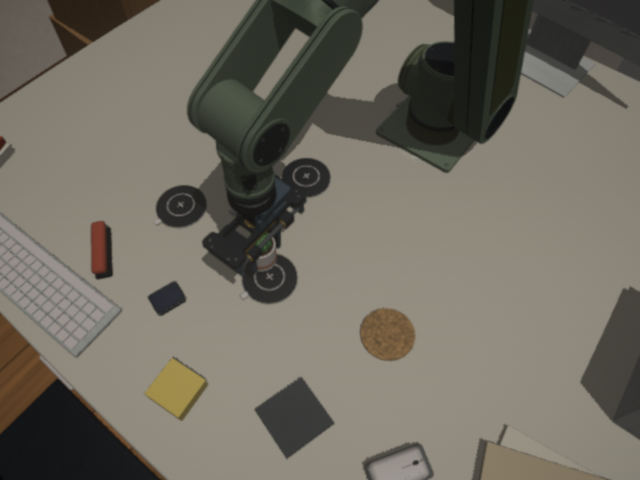

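View pics/top3.png

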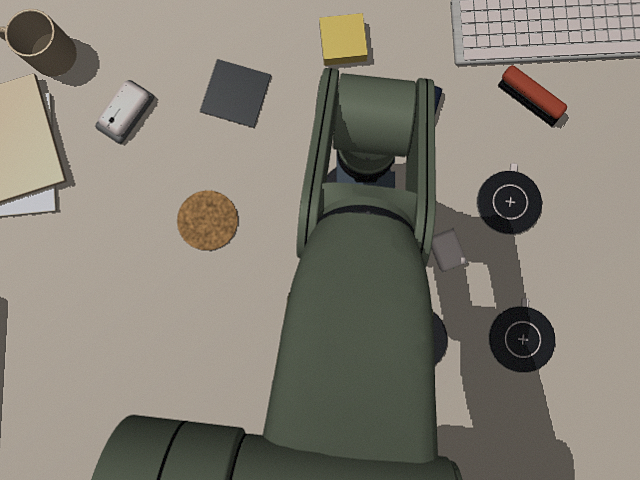

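The scene picture shows the cactus held upright at (264,257), with the pad's cross visible again at (270,276). The opening is 56 mm and the load is 1.9 N. Carrying it to the coaster.

move_arm:
  moves:
    - [[0,-0.3,-1.5],0,-1]
    - [[0,-0.9,-4.5],0,-1]
    - [[0,-1.7,-8.5],0,-1]
    - [[0,-2.5,-12.5],0,-1]
    - [[0,-3.2,-16.5],0,-1]
    - [[0,-4,-20.5],0,-1]
    - [[0,-4.6,-23.7],0,-1]
    - [[0,-4.9,-25.2],0,-1]
    - [[0,-5.1,-25.7],0,-1]
    - [[0,-5.1,-25.7],0,-1]
    - [[0,-5.1,-25.7],0,-1]

```text
time_s: 6.42
ee_pos: [514.5, 204.4, 172.2]
ee_rot: [-16.6, 90.0, -106.6]
force: [-1.2, 0.0, -2.4]
gripper_width: 55.9
```

Run:
```python
from h import *
go(516,205,98,0)
for n in("scene","top"):
    im=viewer.grab_frame(n);cv2.imwrite(f"pics/{n}4.png",im[:,:,::-1])
# pad re-measure from ring/cross/disc at 10 mm
for n in("scene","top"):
    im=cv2.imread(f"pics/{n}4.png");V=cv2.cvtColor(im,cv2.COLOR_BGR2HSV)[:,:,2]
    bx=dict(top=(312,150,395,232),scene=(230,243,306,312))[n]
    c=cv2.convexHull(np.float32(big(V<70,bx)))[:,0];print(n,cv2.fitEllipse(np.float32(plane(n,c,10)[:,:2])))
    x0,y0,x1,y1=bx;m=np.zeros(V.shape,np.uint8);m[y0+10:y1-10,x0+8:x1-8]=(V>85)[y0+10:y1-10,x0+8:x1-8]
    k,l,st,ce=cv2.connectedComponentsWithStats(m)
    for i in range(1,k):
        if st[i,4]>8:
            ys,xs=np.nonzero(l==i);w=plane(n,np.c_[xs,ys],10)[:,:2];print(st[i],w.mean(0),(w.min(0)+w.max(0))/2,np.ptp(w,axis=0))
```

```text
pos [514.5 204.4 172.2] jaw 0.0 tilt [-0. -0. -1.] w 55.9 t 6.42 F [-1.16  0.04 -2.42]
shift cm [ 7.42  0.15 -0.06] turn 0.001
scene ((563.8053588867188, -44.348716735839844), (106.0864486694336, 107.86883544921875), 142.25547790527344)
[238 253  60  49 827] [566.99913757 -58.29125255] [563.42603634 -49.78933675] [153.2974807  161.71698924]
[254 263  15  27  70] [574.62749949 -61.1763632 ] [567.26970593 -53.49246443] [50.47784665 44.74133106]
[270 263  15  27  72] [549.85209501 -31.30714995] [557.27607883 -39.37844345] [50.63696084 46.28074718]
[267 273   6   7  23] [561.1066025  -46.21757774] [560.53982787 -46.60389987] [11.20158269 14.93413439]
top ((560.4611206054688, -45.35432052612305), (108.40563201904297, 109.52629852294922), 99.33573913574219)
[320 160  45  62 583] [577.7855594   -3.66798723] [565.45146882 -25.67857583] [106.04897392  75.70320307]
[366 160  21  29 282] [604.61787757 -89.21253466] [594.10328801 -84.15898149] [48.89083637 34.42913171]
[336 175  36  36 224] [561.45122682 -44.22763333] [561.82904576 -45.38281956] [60.73161584 59.89545139]
[349 188  10  10  38] [561.82674333 -45.2009205 ] [561.74049619 -45.37801146] [15.62230578 15.38675522]
[371 201  16  21 139] [522.86854296 -93.0639741 ] [529.86701597 -87.97155474] [34.51653947 25.77022971]
```

View pics/scene4.png

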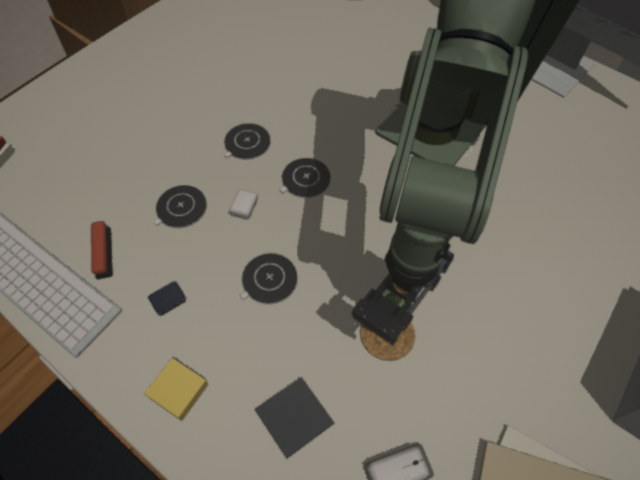

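The pad centre comes out at (562,-45) from its ring and cross. Lowering the cactus over the coaster.

move_arm:
  moves:
    - [[1.5,0.1,0],0,-1]
    - [[3.5,0.1,0],0,-1]
    - [[5.3,0.1,0],0,-1]
    - [[6.2,0.1,0],0,-1]
    - [[6.8,0.1,0],0,-1]
    - [[7.1,0.1,0],0,-1]
    - [[7.1,0.1,0],0,-1]
    - [[7.1,0.1,0],0,-1]

```text
time_s: 7.52
ee_pos: [515.6, 205.5, 101.7]
ee_rot: [114.0, 89.9, 24.1]
force: [-0.3, 0.4, -2.0]
gripper_width: 56.0
```

Run:
```python
from h import *
go(516,205,97.3,0)
im=viewer.grab_frame("scene");cv2.imwrite("pics/s5.png",cv2.resize(im[230:400,290:500,::-1],None,fx=3,fy=3))
```

```text
pos [515.6 205.5 101.7] jaw 0.1 tilt [ 0.001  0.    -1.   ] w 56.0 t 7.53 F [-0.34  0.37 -2.01]
shift cm [0.44 0.04 0.05] turn 0.002
```

View pics/s5.png

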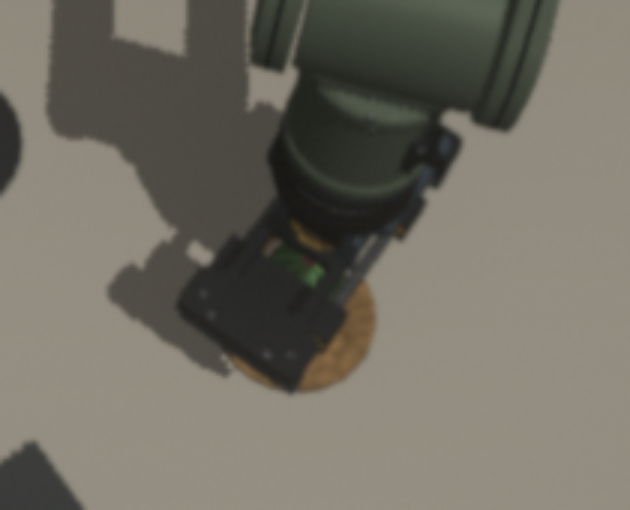

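It still hangs 4 mm above the coaster with the load at -2 N, so I'll lower it in small steps.

move_arm:
  moves:
    - [[0.2,0,0],0,-1]
    - [[0.3,0,0],0,-1]
    - [[0.4,0,0],0,-1]
    - [[0.4,0,0],0,-1]
    - [[0.4,0,0],0,-1]

```text
time_s: 8.2
ee_pos: [515.3, 205.4, 97.3]
ee_rot: [165.6, 90.0, 75.7]
force: [0.8, 0.3, -1.1]
gripper_width: 56.0
```

move_arm:
  moves:
    - [[0.1,0,0],0,-1]
    - [[0.1,0,0],0,-1]
    - [[0.1,0,0],0,-1]

```text
time_s: 8.57
ee_pos: [515.3, 205.4, 97.2]
ee_rot: [123.8, 90.0, 33.9]
force: [-2.0, -1.7, 6.9]
gripper_width: 55.7
```

Upward contact of 6.9 N shows it is down on the coaster. Opening gently, then lifting straight up.

move_arm:
  moves:
    - [[-0.05,0,0],0,0.3]
    - [[-0.05,0,0],0,0.4]
    - [[-0.05,0,0],0,0.7]
    - [[-0.05,0,0],0,1]
    - [[-0.05,0,0],0,1]
    - [[-0.05,0,0],0,1]

```text
time_s: 9.32
ee_pos: [515.3, 205.4, 96.7]
ee_rot: [-163.2, 90.0, 106.9]
force: [0.0, 0.3, -0.7]
gripper_width: 91.4
```

move_arm:
  moves:
    - [[-1,0,0],0,1]
    - [[-3,0,0],0,1]
    - [[-6,0,0],0,1]
    - [[-10,0,0],0,1]
    - [[-13,0,0],0,1]
    - [[-13,0,0],0,1]

```text
time_s: 10.07
ee_pos: [516.4, 205.8, 229.8]
ee_rot: [111.3, 89.6, 21.4]
force: [-0.4, 0.7, -0.3]
gripper_width: 91.6
```

Run:
```python
from h import *
go(463,-203,230,111);go(463,-203,82)
im=viewer.grab_frame("scene");cv2.imwrite("pics/s6.png",cv2.resize(im[230:400,290:500,::-1],None,fx=3,fy=3))
```

```text
pos [516.4 205.8 229.8] jaw 0.1 tilt [ 0.006  0.002 -1.   ] w 91.6 t 10.07 F [-0.37  0.71 -0.26]
shift cm [-0.15 -5.42 40.87] turn 1.206
pos [516.4 205.8 229.8] jaw 0.1 tilt [ 0.006  0.002 -1.   ] w 91.6 t 10.07 F [-0.37  0.71 -0.26]
shift cm [14.65 -5.51 40.9 ] turn 0.000
```

View pics/s6.png

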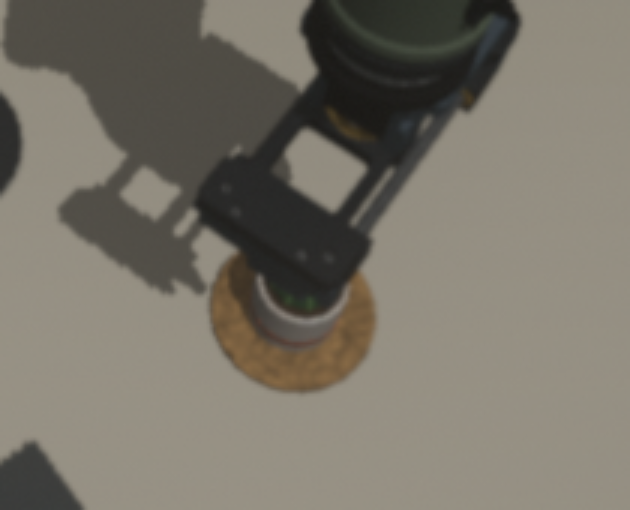

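The cactus stands upright in the middle of the coaster, at about (300,300) in the crop. Next, the white case.

move_arm:
  moves:
    - [[0,-5.4,40.9],1.2,1]
    - [[0,-5.4,40.9],1.2,1]
    - [[0,-5.4,40.9],1.2,1]
    - [[0,-5.4,40.9],1.2,1]
    - [[0,-5.4,40.9],1.2,1]
    - [[0,-5.4,40.9],1.2,1]
    - [[0,-5.4,40.9],1.2,1]
    - [[0,-5.4,40.9],1.2,1]
    - [[0,-5.4,40.9],1.2,1]
    - [[0,-5.4,40.9],1.2,1]
    - [[4,-5.4,40.9],1.2,1]
    - [[8,-5.4,40.9],1.2,1]
    - [[8,-5.4,40.9],1.2,1]
    - [[8,-5.4,40.9],1.2,1]

```text
time_s: 11.88
ee_pos: [463.0, -203.5, 147.9]
ee_rot: [138.3, 89.9, -20.3]
force: [0.5, -0.4, -0.3]
gripper_width: 91.1
```

Run:
```python
from h import *
go(463,-203,82,111)
im=viewer.grab_frame("scene");cv2.imwrite("pics/scene7.png",im[:,:,::-1])
```

```text
pos [ 463.  -203.5  147.9] jaw -68.6 tilt [ 0.002 -0.001 -1.   ] w 91.1 t 11.88 F [ 0.47 -0.36 -0.28]
shift cm [ 6.59 -0.05 -0.01] turn 0.007
```

View pics/scene7.png

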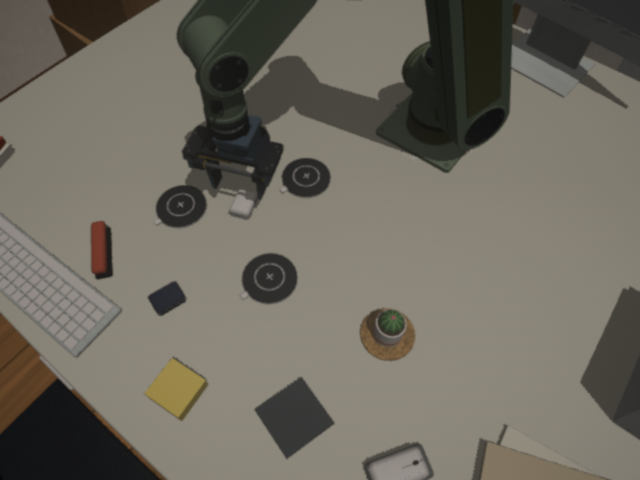

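The cactus is upright on the coaster at (390,326). The open gripper straddles the white case at (241,206).

move_arm:
  moves:
    - [[2,0,0],0,1]
    - [[4,0,0],0,1]
    - [[5.5,0,0],0,1]
    - [[6.2,0,0],0,1]
    - [[6.5,0,0],0,1]
    - [[6.5,0,0],0,1]
    - [[6.5,0,0],0,1]
    - [[6.5,0,0],0,1]

```text
time_s: 12.92
ee_pos: [462.3, -203.8, 82.0]
ee_rot: [140.8, 90.0, -17.8]
force: [0.4, 0.3, 1.0]
gripper_width: 91.1
```

Run:
```python
from h import *
go(463,-203,82,111)
im=viewer.grab_frame("scene");cv2.imwrite("pics/s8.png",cv2.resize(im[100:270,140:350,::-1],None,fx=3,fy=3))
```

```text
pos [ 462.3 -203.8   82. ] jaw -68.6 tilt [ 0.001 -0.    -1.   ] w 91.1 t 12.93 F [0.38 0.33 1.02]
shift cm [ 0.   -0.05 -0.1 ] turn 0.006
```

View pics/s8.png

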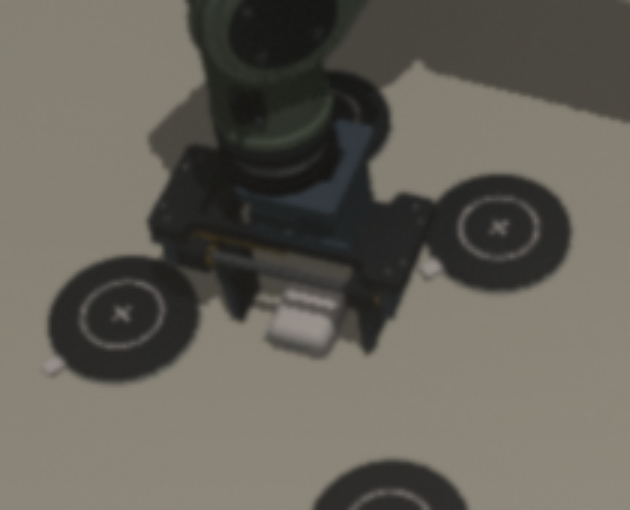

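The case lies between the fingers, at about (305,325) in the crop. Closing.

move_arm:
  moves:
    - [[0,0,0],0,0.4]
    - [[0,0,0],0,0.2]
    - [[0,0,0],0,0]
    - [[0,0,0],0,-0.3]
    - [[0,0,0],0,-1]
    - [[0,0,0],0,-1]
    - [[0,0,0],0,-1]
    - [[0,0,0],0,-1]
    - [[0,0,0],0,-1]
  force: 15

```text
time_s: 14.1
ee_pos: [462.1, -203.7, 81.7]
ee_rot: [-80.1, 90.0, 121.2]
force: [-0.2, 1.2, 0.4]
gripper_width: 46.1
```

move_arm:
  moves:
    - [[-0.7,0,0],0,-1]
    - [[-2,0,0],0,-1]
    - [[-4,0,0],0,-1]
    - [[-6,0,0],0,-1]
    - [[-7,0,0],0,-1]
    - [[-7,0,0],0,-1]
    - [[-7,0,0],0,-1]

```text
time_s: 14.98
ee_pos: [461.7, -203.6, 151.3]
ee_rot: [-50.4, 89.9, 150.9]
force: [-0.4, -0.0, -1.1]
gripper_width: 45.9
```

Run:
```python
from h import *
go(562,-45.5,152,111)
im=viewer.grab_frame("scene");cv2.imwrite("pics/s9.png",cv2.resize(im[100:270,140:350,::-1],None,fx=3,fy=3))
```

```text
pos [ 461.7 -203.6  151.3] jaw -68.6 tilt [-0.001  0.001 -1.   ] w 45.9 t 14.97 F [-0.42 -0.   -1.13]
shift cm [ -0.08 -11.07 -15.1 ] turn 0.006
```

View pics/s9.png

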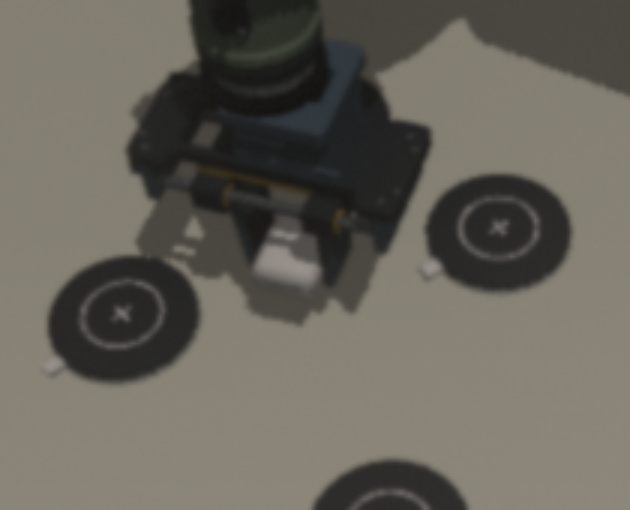

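The case is held level, at about (288,262) in the crop, with a 46 mm opening. Carrying it to the pad.

move_arm:
  moves:
    - [[0,-0.9,-1.2],0,-1]
    - [[0,-2.6,-3.5],0,-1]
    - [[0,-4.8,-6.5],0,-1]
    - [[0,-7,-9.5],0,-1]
    - [[0,-9,-12.3],0,-1]
    - [[0,-10.4,-14.2],0,-1]
    - [[0,-11.1,-15.1],0,-1]
    - [[0,-11.1,-15.1],0,-1]
    - [[0,-11.1,-15.1],0,-1]

```text
time_s: 16.15
ee_pos: [561.8, -45.8, 151.5]
ee_rot: [-15.8, 89.9, -174.5]
force: [-0.1, -0.0, -0.6]
gripper_width: 46.1
```

Run:
```python
from h import *
go(562,-45.5,92,111)
im=viewer.grab_frame("scene");cv2.imwrite("pics/s10.png",cv2.resize(im[170:340,180:390,::-1],None,fx=3,fy=3))
```

```text
pos [561.8 -45.8 151.5] jaw -68.7 tilt [-0.001 -0.    -1.   ] w 46.1 t 16.15 F [-0.1  -0.   -0.65]
shift cm [ 5.95 -0.02 -0.04] turn 0.006
```

View pics/s10.png

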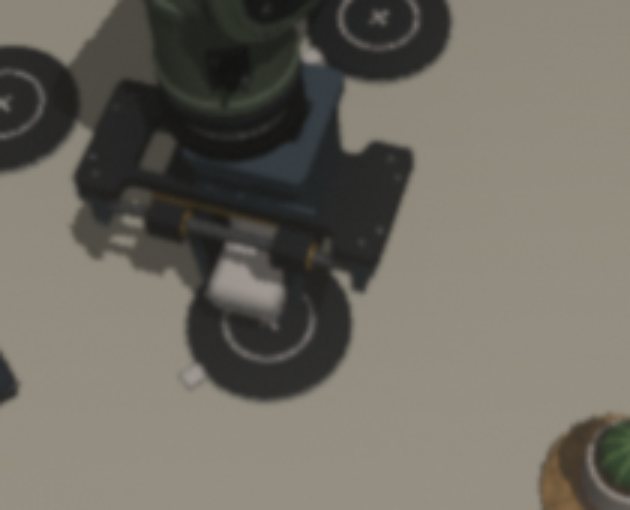

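move_arm:
  moves:
    - [[1.5,0,0],0,-1]
    - [[3,0,0],0,-1]
    - [[4.3,0,0],0,-1]
    - [[5.1,0,0],0,-1]
    - [[5.5,0,0],0,-1]
    - [[5.7,0,0],0,-1]
    - [[5.7,0,0],0,-1]
    - [[5.7,0,0],0,-1]

```text
time_s: 17.2
ee_pos: [562.5, -45.3, 95.1]
ee_rot: [160.9, 90.0, 2.3]
force: [0.1, -0.4, -0.8]
gripper_width: 45.9
```

move_arm:
  moves:
    - [[0.1,0,0],0,-1]
    - [[0.2,0,0],0,-1]
    - [[0.2,0,0],0,-1]
    - [[0.2,0,0],0,-1]

```text
time_s: 17.7
ee_pos: [562.3, -45.4, 92.7]
ee_rot: [-100.6, 90.0, 100.7]
force: [-0.4, 0.5, -1.0]
gripper_width: 45.9
```

move_arm:
  moves:
    - [[0.1,0,0],0,-1]
    - [[0.1,0,0],0,-1]
    - [[0.1,0,0],0,-1]

```text
time_s: 18.08
ee_pos: [562.3, -45.4, 91.7]
ee_rot: [-117.0, 90.0, 84.4]
force: [-0.0, 0.2, 0.2]
gripper_width: 45.8
```

move_arm:
  moves:
    - [[0.05,0,0],0,-1]
    - [[0.1,0,0],0,-1]
    - [[0.1,0,0],0,-1]

```text
time_s: 18.45
ee_pos: [562.3, -45.4, 91.7]
ee_rot: [172.8, 90.0, 14.2]
force: [-1.7, 0.1, 7.4]
gripper_width: 45.5
```

The case is in contact, with +7.4 N upward. Releasing and retreating.

move_arm:
  moves:
    - [[-0.05,0,0],0,0.1]
    - [[-0.05,0,0],0,0.3]
    - [[-0.05,0,0],0,0.6]
    - [[-0.05,0,0],0,0.9]
    - [[-0.05,0,0],0,0.9]
    - [[-0.05,0,0],0,0.9]

```text
time_s: 19.2
ee_pos: [562.3, -45.4, 91.2]
ee_rot: [-76.4, 90.0, 125.0]
force: [-0.3, 0.0, -0.1]
gripper_width: 86.5
```

move_arm:
  moves:
    - [[-1,0,0],0,0.9]
    - [[-3,0,0],0,0.9]
    - [[-7,0,0],0,0.9]
    - [[-12,0,0],0,0.9]
    - [[-15,0,0],0,0.9]
    - [[-15,12,16],0,0.9]
    - [[-15,12,16],0,0.9]
    - [[-15,12,16],0,0.9]
    - [[-15,12,16],0,0.9]
    - [[-15,12,16],0,0.9]
    - [[-15,12,16],0,0.9]

```text
time_s: 20.58
ee_pos: [457.8, -214.5, 241.4]
ee_rot: [-170.6, 90.0, 30.9]
force: [0.1, 0.1, -0.1]
gripper_width: 86.7
```

Run:
```python
from h import *
np.set_printoptions(precision=1,suppress=True)
go(562,-45.5,92,111)
for n in("scene","top"):
    im=viewer.grab_frame(n);cv2.imwrite(f"pics/{n}11.png",im[:,:,::-1])
```

```text
pos [ 457.8 -214.5  241.4] jaw -68.6 tilt [ 0.  0. -1.] w 86.7 t 20.57 F [ 0.1  0.1 -0.1]
shift cm [ 15.  -11.9 -15.9] turn 0.007
```

View pics/scene11.png

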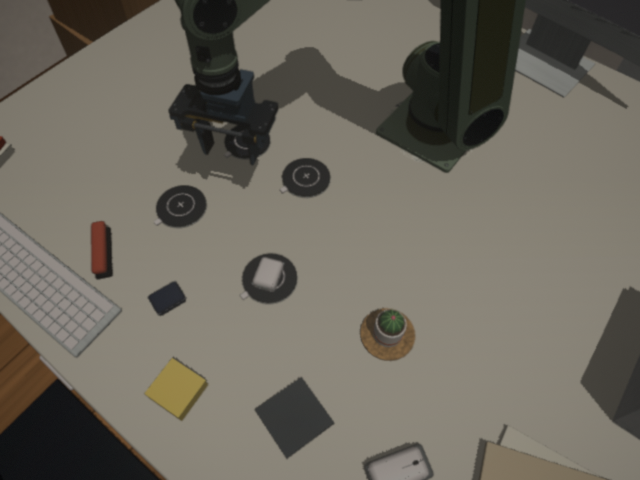

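View pics/top11.png

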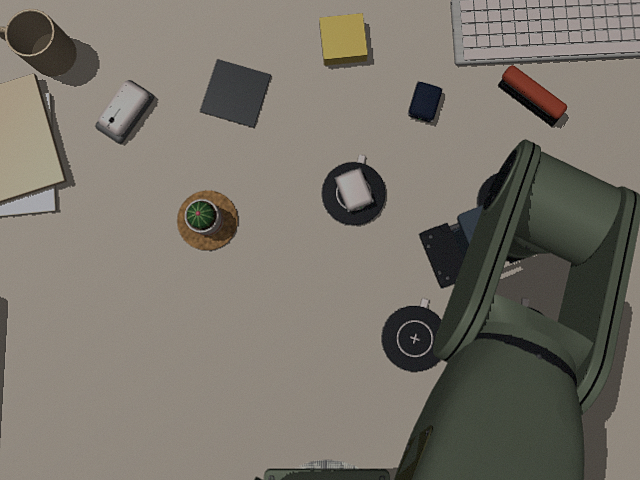

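Both look right. A final check of the offsets:

Run:
```python
from h import *
np.set_printoptions(precision=1,suppress=True)
pk={};
for n,pb,cb in(("top",(180,190,225,235),(330,160,380,215)),("scene",(370,305,412,350),(248,252,290,296))):
    im=cv2.imread(f"pics/{n}11.png");H,S,V=cv2.split(cv2.cvtColor(im,cv2.COLOR_BGR2HSV))
    x0,y0,x1,y1=pb;ys,xs=np.nonzero((((H>150)|(H<4))&(S>70)&(V>80))[y0:y1,x0:x1]);print(n,len(xs));pk[n]=(np.median(xs)+x0,np.median(ys)+y0)
    g=big((H>40)&(H<85)&(S>70),pb);print("green z~72",plane(n,[cv2.minEnclosingCircle(np.float32(g))[0]],70))
    c=big((V>115),cb);w=plane(n,c,35);print("case top",cv2.minAreaRect(np.float32(w[:,:2])))
print(pk,tri(pk["scene"],pk["top"]),"coaster 516,205; pad 562,-45.4")
```

```text
top 14
green z~72 [[514.2 203.6  70. ]]
case top ((563.717041015625, -44.132747650146484), (58.991939544677734, 42.97984313964844), 21.33112907409668)
scene 7
green z~72 [[520.6 206.   70. ]]
case top ((565.8422241210938, -43.9957160949707), (57.882144927978516, 41.747657775878906), 21.30137062072754)
{'top': (np.float64(197.5), np.float64(213.0)), 'scene': (np.float64(393.0), np.float64(317.0))} (array([515.6, 204.8,  79.9]), np.float64(1.4062366172974112)) coaster 516,205; pad 562,-45.4
```

```bash
python3 -c "
from workcell import env;print(env.job_done())"
```

```text
the job is handed in; nothing more can be done
None
```

The cactus now stands upright on the cork coaster, and the white case lies flat on the leftmost charging pad. I handed the job in at about 20.6 s of the 64 s; no verdict was reported.

- **Handling:** Each object was lowered in small steps until the wrist force showed about 7 N of upward contact. It was then released and the gripper lifted straight up. The cactus stayed upright in every picture taken.
- **Cactus:** Its flower measured at (515.6, 204.8) mm against a coaster centre of about (516, 205).
- **Case:** The top and scene cameras put it 2 to 4 mm from the pad centre at about (562, -45), well inside the 18 mm allowed. Its yaw is 21°.
- **Gripper:** It ended open and clear of everything, with about 0 N on the wrist.

Two readings disagreed slightly in the last check. The cameras differ by about 6 mm on the centre of the green cactus body (x 514 against 521). The flower height also came out at 80 mm instead of about 83 mm. Both are within pixel and calibration error and well inside the tolerances.

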